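# Lock the indexing drill jig

## Robot

A 6-joint arm with a two-finger parallel gripper is mounted at the origin on the work surface. World frame = base frame: x ahead of the robot, y to its left, z up, the work surface at z = 0. Lengths are in m, angles in rad, forces in N, time in s.
With the tool pointing down it reaches from about 0.375 to 0.925 m from the base axis. Payload 5.7 kg.
Tool frame: the origin (TCP) lies between the finger pads; the fingertips stand 8 mm ahead of it and the grasp point (between the pads) lies 11 mm behind it (env.tip_reach is the distance from the TCP to the fingertips, in m); z points along the fingers, y is the line along which they close (so a half turn about z gives the same grasp; the last joint's range is limited). The gripper opens to 85 mm and grips with 20 to 120 N. Pads are 22 mm wide; open, the fingers measure 114 mm over their backs; the gripper's body (76 mm by 85 mm) begins 54 mm behind the grasp point. The pads swing forward as they close: fully open they stand 13 mm farther back than shut.
Start: joints at [-1.435, 0.359, 1.51, -0, 1.272, -0.115], TCP at [0.149, -0.581, 0.239] pointing down, gripper open.
Joint ranges: [-2.97, 2.97], [-1.01, 2.36], [0.21, 2.38], [-0.96, 4.11], [0.2, 2.71], [-2.98, 2.98]. Speed limits (rad/s): [2.39, 2.39, 3.14, 3.14, 3.14, 3.14].

## Interface

Orientations are given as a 3x3 rotation matrix whose columns are the frame's x, y, z axes.
In Python, from bench import sensors, viewer, workorder, env gives the robot as it stands.
- The arm moves only by the tool drive_tool, never from a script. Its argument "motion" is a list of rows, each a list of 4 numbers: the shift along the tool's x, y, z in m, then the turn about the tool's z in rad. In form: [[x, y, z, twist], ...]. A call has 1 to 10 rows; each row shifts and turns the commanded pose from where the row before left it, along the tool's axes as they then stand; what a row does not reach is not made up. A row lasts 1/8 s, in which the tool goes at most 62.5 mm and 10.7 degrees, less where a joint would pass 70% of its speed; a pose out of reach is approached as far as the arm can. A call is refused whole if a number of a shift passes 0.0625 or a number of a turn 0.188, either way. A call with a gripper value outside its range is refused whole. "grip" is the opening in per cent of the stroke, from 0 (shut) to 100 (fully open), set as the call begins (left out, the last holds). The fingers move at their own pace and stop on an object; "squeeze" is the grip in N (left out, the last holds). Time passes only in rows, so rows that do not move let the fingers close. It gives the time, the measured TCP pose, the force, the opening and the grip force at its end, in the units of the state.
- sensors.state(): the state, without advancing time (a new reading comes with each control period).
- viewer.read_camera(name): name is "scene" or "top" or "wrist"; returns the picture (420x560x3 uint8, red, green, blue); there is no depth.
- viewer.camera_info(name): a dict with "intrinsics" (3x3 intrinsics, pixels), "position" and "attitude" of the camera in the world. Camera axes: x right, y down, z forward; pixel columns grow to the right and rows downward; lengths in m; the calibration is good to about 2 mm. A picture is of the moment at which its call begins: read the wrist's pose just before it. camera_info takes no time and is no camera call; for the wrist camera it gives the pose at the moment of the call.
- workorder.sign_off(): hands the job in; it is judged then, once.
The state is a dict: "clock": time; "qpos": joint angles; "qd": joint speeds; "effort": joint torques, N m; "eef_pos": TCP position; "eef_rot": TCP orientation; "force": force on the tool from outside, world axes, zero at the start; "torque": the same for the moment, N m; "gripper_width": finger opening in m; "grip_force": force on a finger pad.
Only numpy, scipy, OpenCV 4.12 (cv2) and the standard library are available. Lean on these libraries where they do the work, as an engineer would, in place of code of your own. Each camera call takes 0.05 s, during which the arm holds its last target. There are 200 camera calls.

## Task

Lock the indexing drill jig ready for drilling: push its upright handle round until the slot in the rim of the round table faces the lock bar, then push the bar by its head into the slot until it is fully home, the head up against the guide. Push the bar along without lifting it, so that it stays lying in its guide, and see that everything else on the bench and on the jig stays where it is.

Things in the scene. Friction and masses are not known exactly. Their poses are not given: they have to be found in the camera images.
- jig_base: Dark steel base plate of the drill jig, 295 x 200 x 20 mm, bolted to the bench. Origin on the round table's axis at bench level; z up; +x points from the axis along the guide towards the lock bar's head. In this frame the plate spans x -100 to +195 and y -100 to +100 mm, its top at z 20.
- guide (a point): Middle of the guide that holds the lock bar, level with its top (36 mm above the bench), 105 mm from the table's axis; axes as jig_base. Two steel rails along x, 46 mm long (x 82 to 128 mm from the axis), each 20 mm wide, 16 mm apart, open above.
- plate (a joint): Angle (rad) of the round table about the upright axis through jig_base's origin, counter-clockwise from above positive; it turns either way without stops. 0 or any whole turn (6.283) is the slot facing the lock bar. Light bearing drag (0.12 N m): it stays where it is left.
- table_top (a point): Centre of the round aluminium table's top face, 37 mm above the bench; it turns with the table, x axis towards the slot. The table is 150 mm across, 16 mm thick. Across its middle a wooden knife scale under clamps and a bush plate takes up x -23 to +23, y -60 to +60 mm, 20 mm high (57 mm above the bench; brass bushes in it).
- slot_mouth (a point): Middle of the slot's mouth, on the table's rim 75 mm from the axis, level with the table's top face; x axis outwards along the slot. The slot is cut through the rim, 16 mm wide and 28 mm deep, flared to 23 mm at the mouth, so that the bar's nose enters and centres the table if it is less than about 4 degrees off.
- handle (a point): Centre of the top end of the black upright turning handle, a fixed cylinder 18 mm across and 47 mm tall (37 to 84 mm above the bench), 56 mm from the table's axis and straight opposite the slot (table frame x -56, y 0).
- lock_bar: Loose steel lock bar, about 0.22 kg, lying on the base plate between the rails. Origin on its underside, below the front face of its head; x axis back from the table, as jig_base's. Fully home, the head's front face rests on the ends of the rails: the origin is then at x 128 mm in jig_base's frame. It starts drawn back 30 to 44 mm from there, its nose clear of the table.
- bar_head (a point): Centre of the rear face of the lock bar's head (the face to push), 39 mm above the bench. The head is an upright block 24 mm wide, 14 mm long and 38 mm tall, its top 58 mm above the bench.
- bar_nose (a point): Top of the front end of the lock bar, in its middle, 34 mm above the bench, 78 mm ahead of the head's front face. The bar is 14 mm wide and 14 mm high, the nose slightly tapered.
- slip_bush: Bystander: loose steel drill bush with a collar, 25 mm across and 28 mm tall, standing on the jig's base plate by the corner away from the bar. Origin under its centre.
- hex_key: Bystander: loose bright steel L-shaped hex key, 76 x 30 mm, 6 mm thick, lying on the base plate beside the guide. Origin below the middle of its long arm.
- screwdriver: Bystander: screwdriver with green handle, 190 mm long, about 30 mm thick, lying on the bench. Origin under its middle.
- pliers: Bystander: pliers with red handles, 185 mm long, 62 mm wide, 15 mm high, lying on the bench. Origin under the pivot.
- blade: Bystander: folding-knife blade, 125 x 22 x 4 mm, lying on the bench. Origin under its middle.
- scales: Bystander: two wooden handle scales stacked, 120 x 32 x 16 mm, lying on the bench. Origin under the lower one's centre.
- rivet_box: Bystander: clear plastic box of rivets, 80 x 120 x 45 mm, on the bench beyond the jig. Origin under its centre.
- oil: Bystander: white oil bottle, 56 mm across, 130 mm tall, on the bench beyond the jig. Origin under its centre.
Things that resemble listed ones, but are neither listed nor needed, are in the scene too. Leave any blue or orange look-alike of the lock_bar alone.

How it is judged:
By the outcome, as a careful person would: the job done as asked, in the order asked, and still so for the second after the job is handed in, with the robot touching nothing.
It also fails if it takes over 58 s, if anything falls off the work surface, if the arm or the gripper's body presses on something with over 40 N, if the wrist force passes 120 N, or if a joint passes its speed limit or range.

## Working session

There is one attempt and no reset: what is moved stays moved. The work goes in short steps, Python scripts to look and compute and a tool call to move; the robot and the scene stay as the last step left them, time stands still between calls to the robot, and variables do not carry over. Pictures are saved under pics/ and viewed, at most 10 in all, crops included, and the job is handed in when it is done.

Besides the shell and the picture viewer there is one more tool, called after "Call:" by a JSON object that holds its "fn" and its "kwargs". drive_tool: Moves the arm, as the interface text tells. Its arguments: {"type":"object","properties":{"motion":{"type":"array","items":{"type":"array","items":{"type":"number"}}},"grip":{"type":"number"},"squeeze":{"type":"number"}},"required":["motion"]}

```bash
mkdir -p pics; ls; cat > h.py <<'E'
import numpy as np, cv2
from bench import sensors, viewer, workorder, env
def snap(n,f):
    i=viewer.camera_info(n); im=viewer.read_camera(n)[:,:,::-1].copy()
    cv2.imwrite('pics/'+f,im); return im,i
def ray(i,u,v,z):
    K=np.array(i['intrinsics']);R=np.array(i['attitude']);p=np.array(i['position'])
    d=R@np.linalg.solve(K,[u,v,1]); return p+d*(z-p[2])/d[2]
def proj(i,P):
    K=np.array(i['intrinsics']);R=np.array(i['attitude']);p=np.array(i['position'])
    c=K@(R.T@(np.array(P)-p)); return c[:2]/c[2]
E
python3 - <<'E'
from h import *
a,i=snap('top','top.png'); b,j=snap('scene','scene.png')
for k in (i,j): print(k)
cv2.imwrite('pics/both.png',cv2.resize(np.hstack([a,b]),(800,300)))
s=sensors.state();print(s['clock'],s['eef_pos'],s['eef_rot'],s['force'])
E
```

```text
pics
{'intrinsics': array([[414.76676924,   0.        , 276.87149048],
       [  0.        , 414.76676924, 205.31843848],
       [  0.        ,   0.        ,   1.        ]]), 'position': array([0.3329212 , 0.01227047, 1.23653637]), 'attitude': array([[ 5.61361756e-02, -9.74084231e-01,  2.19108742e-01],
       [-9.98422910e-01, -5.46247080e-02,  1.29551062e-02],
       [-6.50613586e-04, -2.19490438e-01, -9.75614434e-01]])}
{'intrinsics': array([[433.32267168,   0.        , 279.14161503],
       [  0.        , 433.32267168, 209.42069601],
       [  0.        ,   0.        ,   1.        ]]), 'position': array([ 1.1315443 , -0.43371055,  0.84203631]), 'attitude': array([[ 0.64560111,  0.55932821, -0.51995304],
       [ 0.76344975, -0.45618147,  0.45721214],
       [ 0.0185387 , -0.69213468, -0.72153025]])}
0.1 [ 0.14882077 -0.5806227   0.23853526] [[ 9.68717194e-01  2.48167172e-01 -2.29714263e-04]
 [ 2.48167203e-01 -9.68715766e-01  1.67470062e-03]
 [ 1.93077889e-04 -1.67931883e-03 -9.99998571e-01]] [0.13813381 1.12517871 0.23256682]
```

View pics/top.png

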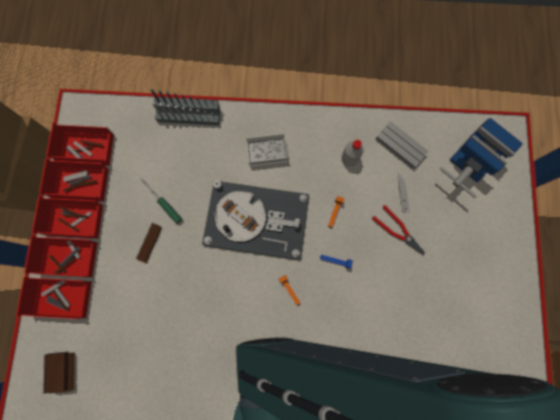

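View pics/scene.png

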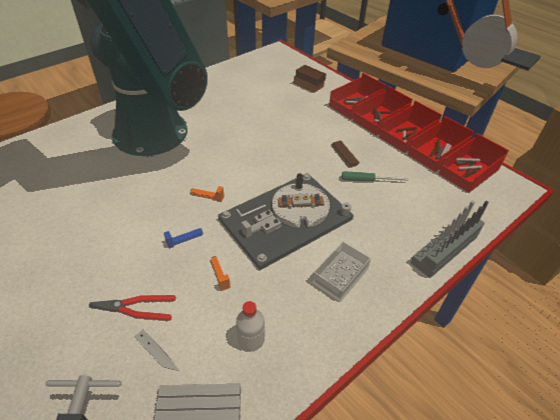

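Top view: the jig is at (255,220), with the steel bar and its head at about (290,222). The look-alikes are orange at (336,210) and (289,290) and blue at (337,262). The true bar is the steel one in the guide on the jig. Next is a close crop to confirm it.

```bash
python3 - <<'E'
from h import *
a=cv2.imread('pics/top.png')[172:268,195:320]; b=cv2.imread('pics/scene.png')[168:272,212:360]
A=cv2.resize(a,(750,576),interpolation=cv2.INTER_CUBIC)
cv2.imwrite('pics/c1.png',A)
cv2.imwrite('pics/c2.png',cv2.resize(b,None,fx=5,fy=5,interpolation=cv2.INTER_CUBIC))
E
```

```text
(no output)
```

View pics/c1.png

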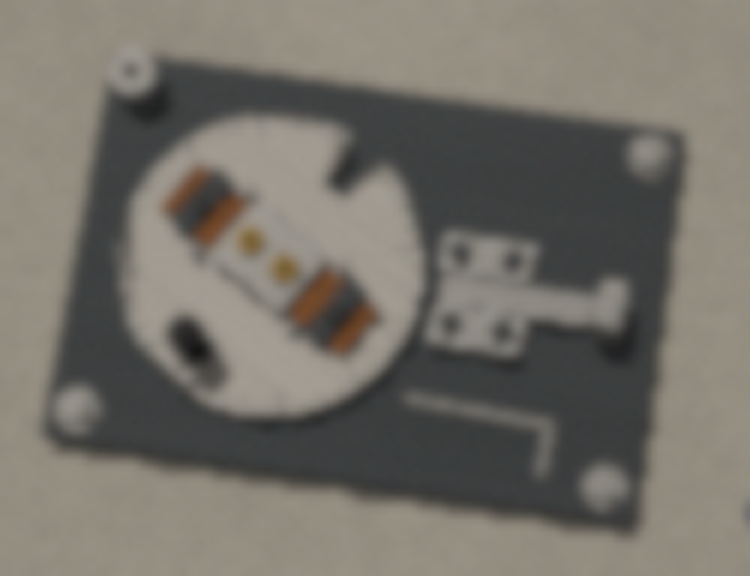

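View pics/c2.png

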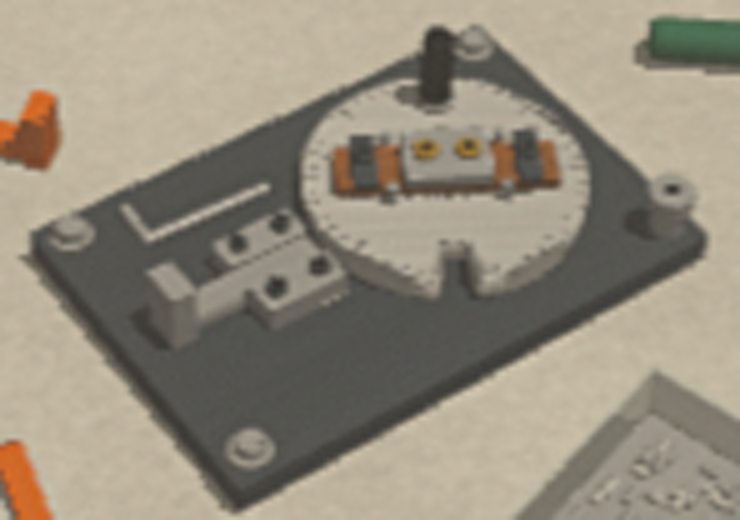

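Top crop: the bar is the steel piece right of the table, with its head at crop (612,305). The slot is at (358,165), the handle base at about (210,375), and the bush at top left. The scene crop agrees: the handle stands opposite the slot.

```bash
cat >> h.py <<'E'
E
python3 - <<'E'
from h import *
i=viewer.camera_info('top'); j=viewer.camera_info('scene')
f=lambda u,v,z: ray(i,195+(u+.5)/6-.5,172+(v+.5)/6-.5,z)[:2]
g=lambda u,v,z: ray(j,212+(u+.5)/5-.5,168+(v+.5)/5-.5,z)[:2]
C=np.array([f(45,440,.02),f(637,530,.02),f(685,132,.02)]) # jig (-100,-100),(195,-100),(195,100)
S=np.array([g(241,508,.02),g(33,237,.02)]) # (195,100),(195,-100)
print('top corners',C.round(4),'scene',S.round(4))
ex=(C[1]-C[0]);ey=C[2]-C[1];print(np.linalg.norm(ex),np.linalg.norm(ey))
th=(np.arctan2(ex[1],ex[0])+np.arctan2(ey[1],ey[0])-np.pi/2)/2
R=np.array([[np.cos(th),-np.sin(th)],[np.sin(th),np.cos(th)]])
L=np.array([[.195-.295,-.1],[.195,-.1],[.195,.1]])
O=(C-L@R.T).mean(0);print('th',th,'O',O)
J=lambda p:((np.array(p)-O)@R*1000).round(1)
for n,p in dict(handletop=f(180,330,.084),handleS=g(437,35,.084),slot=f(362,160,.037),slotS=g(455,290,.037),head=f(614,303,.058),headS=g(172,276,.058),tabL=f(120,265,.037),tabR=f(422,265,.037),tabT=f(270,115,.037),tabB=f(270,420,.037),bush=f(132,70,.048)).items(): print(n,p.round(4),J(p))
E
```

```text
top corners [[ 0.4745  0.2415]
 [ 0.4469 -0.0504]
 [ 0.6479 -0.0658]] scene [[ 0.6575 -0.0717]
 [ 0.4547 -0.048 ]]
0.29317587448867777 0.2015676723857798
th -1.6564010948438954 O [0.56457632 0.13523753]
handletop [0.5222 0.1711] [-32.2 -45.3]
handleS [0.5214 0.1691] [-30.  -45.9]
slot [0.6202 0.0946] [35.7 58.9]
slotS [0.6309 0.0856] [43.7 70.4]
head [ 0.5513 -0.0326] [168.4   1.2]
headS [ 0.55   -0.0284] [164.3  -0.5]
tabL [0.5606 0.2098] [-73.9 -10.4]
tabR [0.5689 0.0616] [73.  10.6]
tabT [0.6406 0.142 ] [-13.2  75.2]
tabB [0.4884 0.1304] [ 11.4 -75.5]
bush [0.657  0.2108] [-83.2  85.6]
```

Call:
{"fn": "drive_tool", "kwargs": {"motion": [[0,0,0,0.168],[0,0,0,0.168],[0.034,-0.044,0,0],[0.034,-0.044,0,0],[0.034,-0.044,0,0],[0.034,-0.044,0,0],[0.034,-0.044,0,0],[0.034,-0.044,0,0],[0.034,-0.044,0,0],[0.034,-0.044,0,0]], "grip": 0}}

```text
clock: 1.35
eef_pos: [0.4507, -0.252, 0.2391]
eef_rot: [[0.996, -0.085, -0.0], [-0.085, -0.996, 0.0], [-0.0, -0.0, -1.0]]
force: [0.1, -1.0, 0.2]
gripper_width: -0.0004
grip_force: 0.0
```

Call:
{"fn": "drive_tool", "kwargs": {"motion": [[0,-0.055,0,0],[0,-0.055,0,0],[0,-0.055,0,0],[0,-0.055,0,0],[0,-0.055,0,0],[0,-0.055,0,0],[0,-0.055,0,0],[0,-0.05,0,0],[0,0,0,0],[0,0,0,0]]}}

```text
clock: 2.6
eef_pos: [0.4864, 0.1794, 0.2389]
eef_rot: [[0.996, -0.084, -0.001], [-0.084, -0.996, -0.001], [-0.001, 0.001, -1.0]]
force: [0.3, -0.0, -0.2]
gripper_width: 0.0
grip_force: 0.0
```

```bash
python3 - <<'E'
from h import *
s=sensors.state();print(s['clock'],s['eef_pos'],s['eef_rot'].round(3),s['force'],s['gripper_width'])
a,i=snap('wrist','w1.png');np.save('w1.npy',i,allow_pickle=True);print(i)
E
```

```text
2.6 [0.48636222 0.17936585 0.23892855] [[ 0.996 -0.084 -0.001]
 [-0.084 -0.996 -0.001]
 [-0.001  0.001 -1.   ]] [ 0.30705312 -0.0295495  -0.1598967 ] 1.9062341043926103e-05
{'intrinsics': array([[340.88393133,   0.        , 279.81082799],
       [  0.        , 340.88393133, 208.25544809],
       [  0.        ,   0.        ,   1.        ]]), 'position': array([0.5636631 , 0.17231953, 0.37331415]), 'attitude': array([[-8.42643069e-02, -9.49640898e-01, -3.01797434e-01],
       [-9.96442995e-01,  8.05921882e-02,  2.46222780e-02],
       [ 9.40193459e-04,  3.02798719e-01, -9.53054066e-01]])}
```

View pics/w1.png

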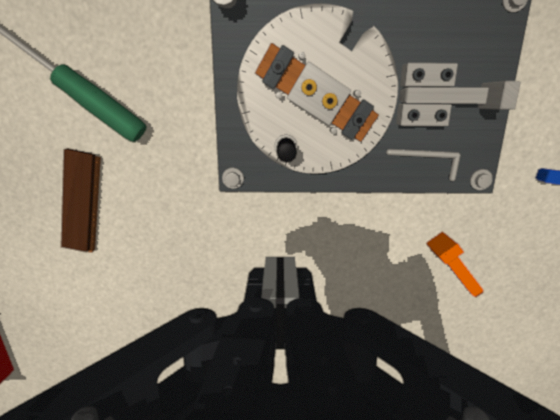

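The wrist view shows the handle top at (287,149), the slot at about (357,35), the bar head at about (503,95) and the guide bolts at (419,74), (445,74), (413,115) and (441,115).

```bash
cat >> h.py <<'E'
def jig(i,circ):
    # table rim circle fit from bright mask at z .037
    pass
E
python3 - <<'E'
from h import *
a=cv2.imread('pics/w1.png');i=np.load('w1.npy',allow_pickle=True).item()
f=lambda u,v,z: ray(i,u,v,z)[:2]
# table axis: opposite rim points
P=np.array([f(u,v,.037) for u,v in [(238,95),(399,98),(318,174),(312,5),(255,145),(380,145),(255,40),(388,60)]])
A=np.c_[2*P,np.ones(len(P))];x=np.linalg.lstsq(A,(P**2).sum(1),rcond=None)[0];O=x[:2];print('O',O,'r',np.sqrt(x[2]+O@O))
e=f(493,192,.02)-f(220,190,.02);t1=np.arctan2(e[1],e[0]);print('plate edge',np.linalg.norm(e),t1)
gd=np.mean([f(u,v,.036) for u,v in [(419,74),(446,74),(413,115),(441,115)]],0);d=gd-O;print('guide',gd,np.linalg.norm(d),np.arctan2(d[1],d[0]))
th=np.arctan2(d[1],d[0])
R=np.array([[np.cos(th),-np.sin(th)],[np.sin(th),np.cos(th)]])
for n,u,v,z in [('handle',287,149,.084),('slotmouth',363,17,.037),('headtop front',488,95,.058),('headtop rear',518,95,.058),('tip',280,258,.231)]:
    p=f(u,v,z);q=(p-O)@R*1000;print(n,p.round(4),q.round(1),np.degrees(np.arctan2(q[1],q[0])))
E
```

```text
O [0.56344273 0.13647551] r 0.07482417938466143
plate edge 0.29248140086312785 -1.6629673492048491
guide [0.55631901 0.0313124 ] 0.10540411767846111 -1.6384326926037607
handle [0.5238 0.1693] [-30.1 -41.8] -125.78655356435635
slotmouth [0.6267 0.0933] [38.8 66. ] 59.56544553491534
headtop front [ 0.5524 -0.0105] [147.4  -1.1] -0.43592844474832926
headtop rear [ 0.5501 -0.0368] [173.8  -1.6] -0.5150915194098963
tip [0.4947 0.1779] [-36.7 -71.4] -117.21616873448018
```

Call:
{"fn": "drive_tool", "kwargs": {"motion": [[0,-0.008,0.04,0],[0,0,0.05,0],[0,0,0.05,0],[0,0,0.027,0],[0,0,0,0],[0.01,0,0,0],[0.01,0,0,0],[0,0,0,0]]}}

```text
clock: 3.65
eef_pos: [0.5069, 0.1867, 0.0736]
eef_rot: [[0.996, -0.086, -0.002], [-0.086, -0.996, 0.002], [-0.002, -0.001, -1.0]]
force: [-6.5, 3.8, 4.6]
gripper_width: 0.0002
grip_force: 4.6
```

Call:
{"fn": "drive_tool", "kwargs": {"motion": [[0.006,0,0,0],[0.006,0,0,0],[0.006,0,0,0],[0.006,0,0,0],[0.006,0,0,0],[0,0,0,0]]}}

```text
clock: 4.4
eef_pos: [0.5152, 0.194, 0.0731]
eef_rot: [[0.995, -0.093, -0.039], [-0.093, -0.996, 0.016], [-0.04, -0.012, -0.999]]
force: [-57.2, 52.5, 46.3]
gripper_width: -0.0004
grip_force: 35.7
```

```bash
python3 - <<'E'
from h import *
s=sensors.state();print(s['clock'],s['eef_pos'],s['force'])
a,i=snap('wrist','w2.png');np.save('w2.npy',i,allow_pickle=True)
E
```

```text
4.4 [0.51516903 0.19397796 0.07310721] [-57.24422008  52.48294121  46.31119879]
```

View pics/w2.png

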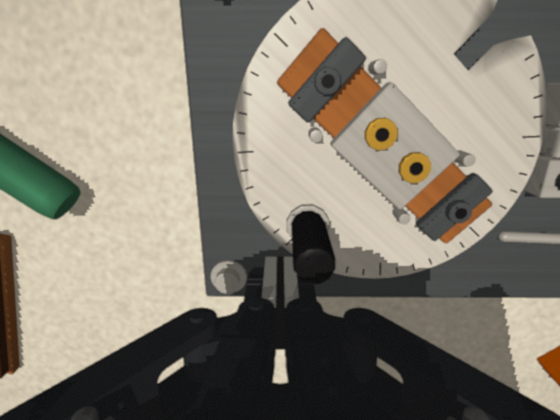

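The finger slid past the left side of the handle and is pushing it towards the axis. I'm backing off, and will straddle the handle with the fingers along the tangent instead.

Call:
{"fn": "drive_tool", "kwargs": {"motion": [[-0.015,0,0,0],[-0.015,0,0,0],[-0.01,-0.005,0,0],[0,0,-0.05,0],[0,0,-0.05,0],[0,0,0,0]]}}

```text
clock: 5.2
eef_pos: [0.5028, 0.1925, 0.1773]
eef_rot: [[0.996, -0.086, 0.011], [-0.086, -0.996, 0.002], [0.011, -0.003, -1.0]]
force: [-0.4, -0.0, 1.0]
gripper_width: 0.0002
grip_force: 0.0
```

```bash
python3 - <<'E'
from h import *
s=sensors.state();print(s['clock'],s['qpos'].round(3),s['eef_pos'],s['eef_rot'].round(3),s['force'])
a,i=snap('wrist','w3.png');np.save('w3.npy',i,allow_pickle=True)
# predicted pixels
h=cv2.cvtColor(a,cv2.COLOR_BGR2GRAY)
O=np.array([.564,.136]);th=-1.65
for r in (0.036,):pass
print('O px',proj(i,[*O,.037]))
m=(h<40).astype(np.uint8);n,l,st,c=cv2.connectedComponentsWithStats(m)
print([(st[k].tolist(),c[k].round()) for k in range(1,n) if st[k,4]>100])
E
```

```text
5.2 [ 0.238  0.332  1.726 -0.     1.072  1.894] [0.50279735 0.19252644 0.17730022] [[ 0.996 -0.086  0.011]
 [-0.086 -0.996  0.002]
 [ 0.011 -0.003 -1.   ]] [-0.39332599 -0.0081476   1.02482517]
O px [344.92695941 118.01957565]
[([535, 132, 22, 11, 157], array([545., 137.])), ([292, 165, 25, 32, 551], array([303., 181.])), ([48, 178, 33, 115, 533], array([ 75., 233.])), ([0, 257, 560, 163, 40988], array([280., 371.])), ([249, 269, 14, 15, 184], array([256., 276.]))]
```

View pics/w3.png

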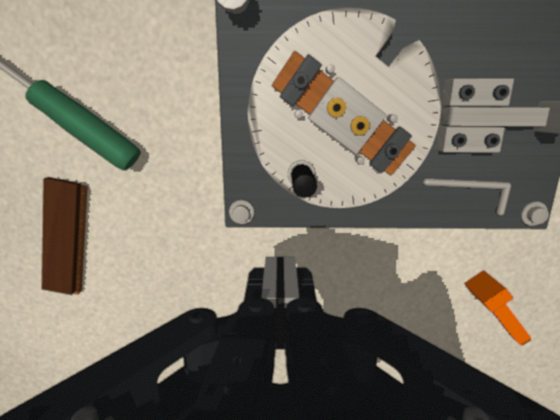

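Call:
{"fn": "drive_tool", "kwargs": {"motion": [[0,0,0,-0.181],[0,0,0,-0.181],[0,0,0,-0.181],[0,0,0,-0.181],[0,0,0,-0.181],[0,0,0,-0.181],[0,0,0,-0.181]], "grip": 50}}

```text
clock: 6.12
eef_pos: [0.4978, 0.1914, 0.171]
eef_rot: [[0.374, 0.927, -0.002], [0.927, -0.374, -0.001], [-0.001, -0.001, -1.0]]
force: [0.0, -0.0, 0.1]
gripper_width: 0.0428
grip_force: 0.0
```

Call:
{"fn": "drive_tool", "kwargs": {"motion": [[0,0,0,-0.181],[0,0,0,-0.181],[0,0,0,-0.181],[0,0,0,-0.181],[0,0,0,-0.181],[0,0,0,-0.181],[0,0,0,-0.181],[0,0,0,0]]}}

```text
clock: 7.12
eef_pos: [0.4978, 0.1915, 0.1712]
eef_rot: [[-0.768, 0.64, -0.002], [0.64, 0.768, -0.0], [0.001, -0.001, -1.0]]
force: [0.4, 0.1, -1.2]
gripper_width: 0.043
grip_force: 0.0
```

```bash
python3 - <<'E'
from h import *
i=np.load('w3.npy',allow_pickle=True).item()
f=lambda u,v,z: ray(i,u,v,z)[:2]
P=np.array([f(u,v,.037) for u,v in [(249,108),(441,108),(342,208),(348,9),(270,170),(415,172),(272,45),(432,65)]])
A=np.c_[2*P,np.ones(len(P))];x=np.linalg.lstsq(A,(P**2).sum(1),rcond=None)[0];O=x[:2];print('O',O,'r',np.sqrt(x[2]+O@O))
O=np.array([.564,.136]);th=-1.653
R=np.array([[np.cos(th),-np.sin(th)],[np.sin(th),np.cos(th)]])
J=lambda p:(p-O)@R*1000
H=f(304.5,187,.084);B=f(302,170,.037);S=f(406,30,.037)
for p in (H,B,S): q=J(p);print(p.round(4),q.round(1),np.degrees(np.arctan2(q[1],q[0])))
s=sensors.state();r=s['eef_rot'];print(s['clock'],s['qpos'].round(3),s['eef_pos'],r.round(3),s['gripper_width'])
t=J(H);h=np.arctan2(t[1],t[0]);tgt=O+R@(.056*np.array([np.cos(h),np.sin(h)]))
print('tool shift to handle',(r.T@np.r_[tgt-s['eef_pos'][:2],0]).round(4))
print('tool y angle jig',np.degrees(np.arctan2(*(r[:2,1]@R)[::-1])))
E
```

```text
O [0.56568647 0.13629567] r 0.07428987694776763
[0.5229 0.1734] [-33.9 -44. ] -127.61710472253262
[0.5259 0.1722] [-32.9 -41. ] -128.7858788809262
[0.6223 0.0898] [41.2 61.9] 56.31482424581429
7.125 [ 0.238  0.339  1.733 -0.     1.071 -0.638] [0.49775272 0.19146363 0.17123593] [[-0.768  0.64  -0.002]
 [ 0.64   0.768 -0.   ]
 [ 0.001 -0.001 -1.   ]] 0.04298738981976507
tool shift to handle [-0.0305  0.0023 -0.    ]
tool y angle jig 144.88769166501274
```

Call:
{"fn": "drive_tool", "kwargs": {"motion": [[-0.03,0.002,0,0],[0,0,0,0],[0,0,0.04,0],[0,0,0.035,0],[0,0,0.02,0],[0,0,0.016,0],[0,0,0,0]]}}

```text
clock: 8.0
eef_pos: [0.5211, 0.1742, 0.0602]
eef_rot: [[-0.769, 0.64, -0.003], [0.64, 0.769, -0.0], [0.002, -0.002, -1.0]]
force: [-0.2, -0.5, 0.7]
gripper_width: 0.0427
grip_force: 0.0
```

```bash
cat >> h.py <<'E'
O=np.array([.5645,.136]);th=-1.653
R=np.array([[np.cos(th),-np.sin(th)],[np.sin(th),np.cos(th)]])
def tool():
    s=sensors.state();r=s['eef_rot'];q=(s['eef_pos'][:2]-O)@R*1000
    return q,np.hypot(*q),np.degrees(np.arctan2(q[1],q[0])),'toolx',np.degrees(np.arctan2(*(r[:2,0]@R)[::-1]))
E
python3 - <<'E'
from h import *
print(tool()); s=sensors.state();print(s['clock'],s['eef_pos'],s['force'])
snap('wrist','w4.png')
E
```

```text
(array([-34.53609989, -46.36413654]), np.float64(57.813280078002784), np.float64(-126.68199247169005), 'toolx', np.float64(-125.05066110740825))
8.0 [0.52112822 0.17422649 0.06021087] [-0.19375787 -0.54910507  0.66284935]
```

View pics/w4.png

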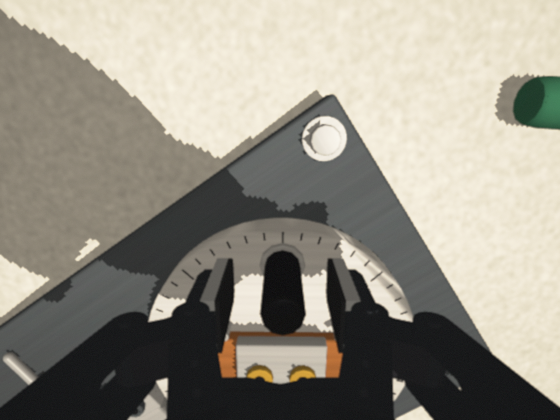

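The handle is caged between the fingers at (285,290). I'll narrow the cage and swing it round the axis.

Call:
{"fn": "drive_tool", "kwargs": {"motion": [[0,0,0,0],[0,0,0,0],[-0.0003,0.0058,0,0.1],[-0.0003,0.0058,0,0.1],[-0.0003,0.0058,0,0.1],[-0.0003,0.0058,0,0.1],[0,0,0,0]], "grip": 26, "squeeze": 20}}

```text
clock: 8.93
eef_pos: [0.5408, 0.1889, 0.0618]
eef_rot: [[-0.461, 0.888, 0.001], [0.888, 0.461, 0.0], [-0.0, 0.001, -1.0]]
force: [0.1, -0.3, -0.6]
gripper_width: 0.0221
grip_force: 0.0
```

```bash
python3 - <<'E'
from h import *
print(tool())
E
```

```text
(array([-50.78627341, -27.97763818]), np.float64(57.982702636004355), np.float64(-151.15008105693911), 'toolx', np.float64(-147.85859575296544))
```

Call:
{"fn": "drive_tool", "kwargs": {"motion": [[-0.0003,0.0058,0,0.1],[-0.0003,0.0058,0,0.1],[-0.0003,0.0058,0,0.1],[-0.0003,0.0058,0,0.1],[-0.0003,0.0058,0,0.1],[0,0,0,0]]}}

```text
clock: 9.68
eef_pos: [0.5685, 0.1952, 0.0615]
eef_rot: [[0.02, 1.0, 0.001], [1.0, -0.02, 0.0], [0.0, 0.001, -1.0]]
force: [-0.3, 0.5, -0.7]
gripper_width: 0.0224
grip_force: 0.0
```

Call:
{"fn": "drive_tool", "kwargs": {"motion": [[0,0,0,0],[0,0,0,0],[0,0,0,0],[0,0,0,0]], "grip": 0}}

```text
clock: 10.18
eef_pos: [0.5682, 0.1953, 0.0615]
eef_rot: [[0.022, 1.0, -0.0], [1.0, -0.022, 0.0], [0.0, -0.0, -1.0]]
force: [-2.6, 0.2, 4.4]
gripper_width: 0.0173
grip_force: 20.2
```

```bash
python3 - <<'E'
from h import *
print(tool())
a,i=snap('top','t5.png')
c=a[180:250,205:310]
cv2.imwrite('pics/c5.png',cv2.resize(c,None,fx=7,fy=7,interpolation=cv2.INTER_CUBIC))
E
```

```text
(array([-59.38102276,  -1.22982168]), np.float64(59.39375662058139), np.float64(-178.8135347598665), 'toolx', np.float64(-176.52424032610512))
```

View pics/c5.png

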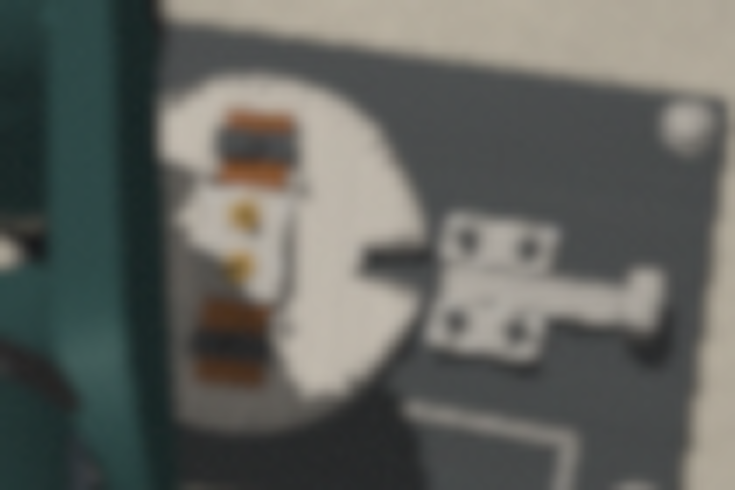

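```bash
python3 - <<'E'
from h import *
i=viewer.camera_info('top');a=cv2.imread('pics/t5.png')
f=lambda u,v,z: (ray(i,205+(u+.5)/7-.5,180+(v+.5)/7-.5,z)[:2]-O)@R*1000
for n,u,v,z in [('b1',246,215,.057),('b2',240,267,.057),('c1',258,145,.062),('c2',232,342,.062),('bolt',467,240,.036),('',533,246,.036),('',455,325,.036),('',518,332,.036),('slot in',365,262,.037),('slot out',425,258,.037),('head',648,298,.058),('barfront',450,283,.034),('tabT',265,72,.037),('tabB',250,436,.037),('tabR',428,262,.037)]: print(n,f(u,v,z).round(1))
g=cv2.cvtColor(a,cv2.COLOR_BGR2GRAY)
print(g[211:224,252:272])
E
```

```text
b1 [ 0.  12.5]
b2 [ 1.  -9.5]
c1 [ 0.9 41.6]
c2 [  3.3 -41.8]
bolt [91.5 18.9]
 [119.5  20.2]
 [ 91.7 -17.8]
 [118.2 -17.1]
slot in [50.4  3.4]
slot out [75.1  8.6]
head [169.8   0.6]
barfront [87.  0.]
tabT [-4.2 79.3]
tabB [ 14.  -75.9]
tabR [76.6  7.1]
[[183 183 182 183 184 184 184 184 183 181 177 169 150 118  90  85 106 133
  142 135]
 [183 183 182 183 184 183 182 182 180 176 171 165 151 122  92  91 115 137
  137 127]
 [184 183 183 182 180 177 174 171 168 160 153 147 139 116  91  95 122 134
  121 102]
 [184 182 181 179 169 157 148 144 139 130 122 119 115 102  87 101 129 140
  121  95]
 [184 182 181 174 151 122 107 102  98  93  88  86  84  77  76 101 136 149
  135 110]
 [185 182 181 169 137  94  69  65  66  64  63  62  59  57  66  94 129 147
  144 131]
 [184 182 178 162 126  85  63  60  61  60  60  60  58  60  68  87 115 136
  143 144]
 [184 182 175 154 121  92  79  77  76  73  71  70  69  71  74  90 118 143
  153 156]
 [184 182 176 159 138 119 111 103  97  89  84  80  77  76  78  96 129 154
  164 165]
 [183 182 180 175 166 156 147 138 128 115 104  96  87  80  81 100 134 159
  168 169]
 [184 182 183 183 181 176 173 168 158 145 133 121 105  89  85 107 139 162
  170 170]
 [184 182 183 183 183 183 183 182 177 169 159 145 122  96  93 117 146 163
  167 167]
 [183 182 184 184 184 183 185 186 184 180 174 158 128  97 103 132 149 154
  153 155]]
```

The slot is still roughly 2–3° short, so I'll nudge it, then release, lift and check from above.

Call:
{"fn": "drive_tool", "kwargs": {"motion": [[0,0.0022,0,0.04],[0,0,0,0],[0,0,0,0]]}}

```text
clock: 10.6
eef_pos: [0.5708, 0.1951, 0.0616]
eef_rot: [[0.061, 0.998, 0.001], [0.998, -0.061, 0.0], [0.0, 0.001, -1.0]]
force: [-2.0, -0.7, 4.6]
gripper_width: 0.0171
grip_force: 20.2
```

Call:
{"fn": "drive_tool", "kwargs": {"motion": [[0,0,0,0],[0,0,0,0],[0,0,-0.03,0],[0,0,-0.05,0],[0,0,-0.06,0],[0,0,-0.06,0],[0,-0.03,-0.03,0],[0,0,0,0]], "grip": 40}}

```text
clock: 11.6
eef_pos: [0.5407, 0.1975, 0.2944]
eef_rot: [[0.061, 0.998, 0.005], [0.998, -0.061, 0.001], [0.002, 0.005, -1.0]]
force: [0.8, 0.5, -1.3]
gripper_width: 0.034
grip_force: 0.0
```

```bash
python3 - <<'E'
from h import *
print(tool(),sensors.state()['force'])
a,i=snap('wrist','w6.png');np.save('w6.npy',i,allow_pickle=True)
for n,p in dict(O=(0,0,37),mouth=(75,0,37),guide=(105,0,36),head=(165,0,58),handle=(-56,0,84)).items():
    w=O+R@np.array(p[:2])/1000; print(n,proj(i,[*w,p[2]/1000]).round(1))
E
```

```text
(array([-59.33649284, -28.76122966]), np.float64(65.9395762382574), np.float64(-154.13988166636392), 'toolx', np.float64(-178.79022319151557)) [ 0.81701142  0.52345693 -1.26462793]
O [301.1 218.2]
mouth [298.8 273.4]
guide [297.9 293.5]
head [297.1 343. ]
handle [306.2 182.1]
```

Call:
{"fn": "drive_tool", "kwargs": {"motion": [[-0.052,0.005,0.01,0],[-0.052,0.005,0.02,0],[-0.052,0.005,0.02,0],[-0.052,0.005,0.02,0],[-0.052,0.004,0.02,0.01],[0,0,0,0],[0,0,0,0]], "grip": 0}}

```text
clock: 12.52
eef_pos: [0.5481, -0.0639, 0.2]
eef_rot: [[0.073, 0.997, -0.002], [0.997, -0.073, 0.001], [0.001, -0.002, -1.0]]
force: [0.6, 1.4, -0.3]
gripper_width: -0.0004
grip_force: 0.0
```

```bash
python3 - <<'E'
from h import *
print(tool(),sensors.state()['force'],sensors.state()['eef_pos'])
a,i=snap('wrist','w7.png');np.save('w7.npy',i,allow_pickle=True)
for n,p in dict(O=(0,0,37),mouth=(75,0,37),guide=(105,0,36),head=(165,0,58),handle=(-56,0,84)).items():
    w=O+R@np.array(p[:2])/1000; print(n,proj(i,[*w,p[2]/1000]).round(1))
E
```

```text
(array([2.00592065e+02, 3.65838216e-02]), np.float64(200.5920686518053), np.float64(0.010449558646530622), 'toolx', np.float64(-179.47152774732646)) [ 0.56185822  1.38669965 -0.26943327] [ 0.54806562 -0.06391771  0.19999655]
O [282.5 -79.6]
mouth [281.4  35.3]
guide [281.   76.1]
head [280.3 153.6]
handle [ 284.2 -248.2]
```

View pics/w7.png

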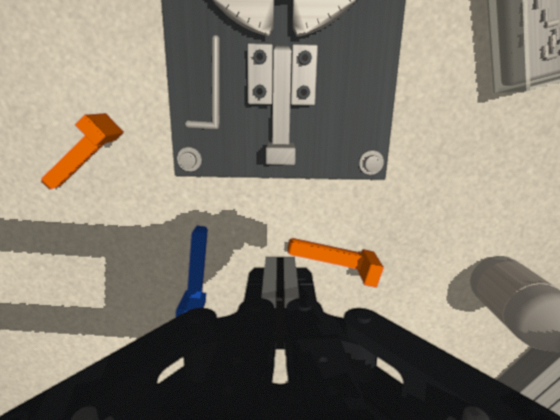

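The slot at about (283,15) lines up with the bar, which runs from (281,155) to (282,50). An orange look-alike's near end is at (290,245) and the blue one's at (200,228), so I'll check clearances.

```bash
python3 - <<'E'
from h import *
i=np.load('w7.npy',allow_pickle=True).item();a=cv2.imread('pics/w7.png')
f=lambda u,v,z: (ray(i,u,v,z)[:2]-O)@R*1000
for n,u,v,z in [('headTL',268,146,.058),('headTR',296,146,.058),('headRearTop',281,163,.058),('headRearBot',281,165,.02),('orangetip',290,245,.014),('or2',290,250,.0),('orTop',360,278,.03),('blue',205,228,.014),('barfront?',282,50,.034),('railend',282,105,.036),('plate edge',281,178,.02),('fingerfront',280,258,.192)]: print(n,f(u,v,z).round(1))
g=cv2.cvtColor(a,cv2.COLOR_BGR2GRAY).astype(int)
for v in (4,10,16,22):
    r=g[v,262:304]; d=np.diff(r); l=262+np.argmin(d[:21])+.5; rr=262+20+np.argmax(d[20:])+.5
    print(v,l,rr,f(l,v,.037).round(1),f(rr,v,.037).round(1))
for v in (115,130): 
    r=g[v,262:304]; d=np.diff(r); l=262+np.argmax(d)+.5; rr=262+np.argmin(d)+.5
    print(v,l,rr,f(l,v,.034).round(1),f(rr,v,.034).round(1))
E
```

```text
headTL [159.   -9.9]
headTR [158.8  12.6]
headRearTop [172.7   0.7]
headRearBot [181.3   0.8]
orangetip [264.6  10.9]
or2 [276.6  11.5]
orTop [292.8  81. ]
blue [246.9 -74.9]
barfront? [85.2  0.6]
railend [127.6   1.1]
plate edge [193.6   0.9]
fingerfront [193.    0.2]
4 273.5 293.5 [53.3 -6.3] [53.1  9.1]
10 272.5 292.5 [57.4 -7.1] [57.2  8.4]
16 272.5 292.5 [61.5 -7. ] [61.4  8.5]
22 272.5 292.5 [65.7 -7. ] [65.5  8.6]
115 272.5 289.5 [135.9  -6.9] [135.7   7.6]
130 272.5 288.5 [148.3  -6.9] [148.2   6.9]
```

Call:
{"fn": "drive_tool", "kwargs": {"motion": [[0,0.0005,0.05,0],[0,0,0.05,0],[0,0,0.036,0],[0,0,0.02,0],[0,0,0,0],[0.005,0,0,0],[0.005,0,0,0],[0.003,0,0,0],[0,0,0,0]]}}

```text
clock: 13.7
eef_pos: [0.5501, -0.0508, 0.0458]
eef_rot: [[0.071, 0.997, 0.001], [0.997, -0.071, -0.0], [-0.0, 0.001, -1.0]]
force: [0.5, -0.7, 0.2]
gripper_width: 0.0002
grip_force: 0.0
```

Call:
{"fn": "drive_tool", "kwargs": {"motion": [[0.003,0,0,0],[0.003,0,0,0],[0.003,0,0,0],[0.003,0,0,0],[0.003,0,0,0],[0.003,0,0,0],[0,0,0,0]]}}

```text
clock: 14.58
eef_pos: [0.5513, -0.0327, 0.0453]
eef_rot: [[0.072, 0.997, 0.0], [0.997, -0.072, 0.0], [0.0, 0.0, -1.0]]
force: [0.5, -1.0, 0.9]
gripper_width: 0.0002
grip_force: 0.7
```

```bash
python3 - <<'E'
from h import *
print(tool(),sensors.state()['force'],sensors.state()['eef_pos'])
a,i=snap('wrist','w8.png');np.save('w8.npy',i,allow_pickle=True)
g=cv2.cvtColor(a,cv2.COLOR_BGR2GRAY)
for n,p in dict(head=(173-7,0,58),railend=(128,0,36),noseif=(85,0,34)).items():
    w=O+R@np.array(p[:2])/1000; print(n,proj(i,[*w,p[2]/1000]).round(1))
print(g[150:300:4,281])
E
```

```text
(array([169.23351759,   0.68734385]), np.float64(169.2349134095162), np.float64(0.23270617672846894), 'toolx', np.float64(-179.41041624943458)) [ 0.49200025 -0.9621184   0.87741606] [ 0.55128907 -0.03271849  0.04533548]
head [277.9 290.2]
railend [278.9 186. ]
noseif [279.9  80.6]
[211 210 209 208 206 205 204 203 203 203 201 201 200 199 199 199 198 199
 126 115 116 116 117 167 202 196 199 198 198 202 201  56  27  26  26  28
  25  27]
```

```bash
cat >> h.py <<'E'
def prof(fn):
    a,i=snap('wrist',fn); g=cv2.cvtColor(a,cv2.COLOR_BGR2GRAY).astype(int)
    f=lambda u,v,z: (ray(i,u,v,z)[:2]-O)@R*1000
    c=g[:,276:286].mean(1); d=np.diff(c); k=[v for v in range(2,300) if abs(d[v])>15]
    print('tool',tool(),sensors.state()['force'].round(1),sensors.state()['clock'])
    for v in k: print(v,round(d[v]),'x@58',f(281,v+.5,.058)[0].round(1),'x@36',f(281,v+.5,.036)[0].round(1))
E
python3 - <<'E'
from h import *
prof('w9.png')
E
```

```text
tool (array([169.27395387,   0.4005323 ]), np.float64(169.27442773713534), np.float64(0.13557175884269182), 'toolx', np.float64(-179.42124835362995)) [ 0.8 -1.3  0.9] 14.675
30 16 x@58 71.2 x@36 67.3
220 -25 x@58 136.0 x@36 143.8
221 -40 x@58 136.4 x@36 144.3
240 17 x@58 144.2 x@36 153.5
241 28 x@58 144.6 x@36 154.0
242 21 x@58 145.0 x@36 154.5
271 -25 x@58 157.5 x@36 169.3
272 -47 x@58 158.0 x@36 169.8
273 -52 x@58 158.4 x@36 170.3
274 -22 x@58 158.8 x@36 170.8
```

The bar has moved and its nose is entering the slot (head front at x = 145, home is 128). I'll keep pushing.

Call:
{"fn": "drive_tool", "kwargs": {"motion": [[0.003,0,0,0],[0.003,0,0,0],[0.003,0,0,0],[0.003,0,0,0],[0.0015,0,0,0],[0,0,0,0]]}}

```text
clock: 15.42
eef_pos: [0.552, -0.0192, 0.0452]
eef_rot: [[0.072, 0.997, -0.0], [0.997, -0.072, 0.001], [0.0, -0.0, -1.0]]
force: [0.5, -0.1, 0.4]
gripper_width: 0.0002
grip_force: 0.0
```

Call:
{"fn": "drive_tool", "kwargs": {"motion": [[0.0015,0,0,0],[0.001,0,0,0],[0.001,0,0,0],[0,0,0,0]]}}

```text
clock: 15.92
eef_pos: [0.5524, -0.0161, 0.0453]
eef_rot: [[0.072, 0.997, -0.0], [0.997, -0.072, 0.0], [0.0, -0.0, -1.0]]
force: [0.1, -1.0, -0.9]
gripper_width: -0.0003
grip_force: 0.3
```

```bash
python3 - <<'E'
from h import *
prof('w10.png')
E
```

```text
tool (array([152.54288493,   0.39608121]), np.float64(152.5433991421246), np.float64(0.14876951265058505), 'toolx', np.float64(-179.41890786169398)) [ 0.6 -0.2 -0.6] 15.975
15 -19 x@58 50.1 x@36 45.5
16 -66 x@58 50.4 x@36 45.8
17 -29 x@58 50.7 x@36 46.2
24 -22 x@58 52.7 x@36 48.5
25 -19 x@58 53.0 x@36 48.9
29 26 x@58 54.1 x@36 50.2
30 34 x@58 54.4 x@36 50.6
31 16 x@58 54.7 x@36 50.9
220 -26 x@58 119.3 x@36 127.1
221 -38 x@58 119.7 x@36 127.6
240 19 x@58 127.5 x@36 136.8
241 28 x@58 127.9 x@36 137.3
242 18 x@58 128.3 x@36 137.8
271 -29 x@58 140.8 x@36 152.6
272 -53 x@58 141.3 x@36 153.1
273 -46 x@58 141.7 x@36 153.6
297 17 x@58 152.7 x@36 166.6
299 -20 x@58 153.6 x@36 167.7
```

Call:
{"fn": "drive_tool", "kwargs": {"motion": [[0.0007,0,0,0],[0.0007,0,0,0],[0,0,0,0]]}}

```text
clock: 16.35
eef_pos: [0.5525, -0.0148, 0.0453]
eef_rot: [[0.072, 0.997, -0.0], [0.997, -0.072, 0.0], [0.0, -0.0, -1.0]]
force: [1.2, -0.9, -0.2]
gripper_width: -0.0
grip_force: 0.8
```

Call:
{"fn": "drive_tool", "kwargs": {"motion": [[0.0007,0,0,0],[0.0007,0,0,0],[0,0,0,0]]}}

```text
clock: 16.73
eef_pos: [0.5526, -0.0146, 0.0454]
eef_rot: [[0.071, 0.997, -0.0], [0.997, -0.071, -0.002], [-0.002, 0.0, -1.0]]
force: [0.2, -9.0, 0.4]
gripper_width: -0.0001
grip_force: 4.1
```

The bar has stopped with 9 N on the tool, so the head is against the rails. One firmer touch, then back off.

Call:
{"fn": "drive_tool", "kwargs": {"motion": [[0.001,0,0,0],[0,0,0,0]]}}

```text
clock: 16.98
eef_pos: [0.5525, -0.0145, 0.0454]
eef_rot: [[0.071, 0.998, -0.0], [0.997, -0.071, -0.003], [-0.003, -0.0, -1.0]]
force: [-1.8, -12.5, -0.8]
gripper_width: 0.0002
grip_force: 6.3
```

Call:
{"fn": "drive_tool", "kwargs": {"motion": [[-0.01,0,0,0],[-0.02,0,0,0],[-0.02,0,0,0],[0,0,-0.05,0],[0,0,-0.06,0],[0,0,-0.045,0],[0,0,0,0],[0,0,0,0]]}}

```text
clock: 17.98
eef_pos: [0.5485, -0.0629, 0.1999]
eef_rot: [[0.073, 0.997, -0.001], [0.997, -0.073, 0.0], [0.0, -0.001, -1.0]]
force: [0.5, 0.4, -0.8]
gripper_width: 0.0001
grip_force: 0.0
```

```bash
python3 - <<'E'
from h import *
prof('w11.png')
a=cv2.imread('pics/w11.png');i=viewer.camera_info('wrist')
g=cv2.cvtColor(a,cv2.COLOR_BGR2GRAY)
w=lambda x,y,z:proj(i,[*(O+R@np.array([x,y])/1000),z/1000]).round(0)
print(w(135,0,58),w(128,0,36),w(75,0,37))
# hex key: same place as in w7? compare in plane rectified at z=.026
def rect(a,i):
    s=np.array([[80,-80],[190,-80],[190,80],[80,80]],float)
    p=np.float32([proj(i,[*(O+R@q/1000),.026]) for q in s]); d=np.float32([[0,0],[220,0],[220,320],[0,320]])
    return cv2.cvtColor(cv2.warpPerspective(a,cv2.getPerspectiveTransform(p,d),(220,320)),cv2.COLOR_BGR2GRAY)
A=rect(cv2.imread('pics/w7.png'),np.load('w7.npy',allow_pickle=True).item());B=rect(a,i)
print('key shift px(0.5mm)',cv2.phaseCorrelate(np.float64(A[:110]),np.float64(B[:110])))
# overview difference between first and last top pictures
t,_=snap('top','t9.png');d=cv2.absdiff(cv2.imread('pics/top.png'),t).max(2)
n,l,st,c=cv2.connectedComponentsWithStats((d>40).astype(np.uint8));print([st[k].tolist() for k in range(1,n) if st[k,4]>6])
E
```

```text
tool (array([ 1.99254989e+02, -1.80691528e-01]), np.float64(199.25507069976481), np.float64(-0.051957841571189156), 'toolx', np.float64(-179.44793357221744)) [-0.2  0.2 -0.8] 18.025
2 21 x@58 56.3 x@36 51.0
3 21 x@58 56.9 x@36 51.7
4 17 x@58 57.6 x@36 52.4
104 -19 x@58 126.0 x@36 126.2
105 -26 x@58 126.7 x@36 127.0
106 29 x@58 127.5 x@36 127.8
107 24 x@58 128.2 x@36 128.6
122 -25 x@58 139.5 x@36 140.9
123 -45 x@58 140.3 x@36 141.7
124 -44 x@58 141.1 x@36 142.5
177 18 x@58 183.7 x@36 188.6
178 54 x@58 184.6 x@36 189.5
179 47 x@58 185.4 x@36 190.4
255 -44 x@58 254.5 x@36 265.0
256 -68 x@58 255.5 x@36 266.1
257 -37 x@58 256.5 x@36 267.1
[281. 117.] [281. 107.] [282.  37.]
key shift px(0.5mm) ((0.38265161839960626, -0.3474193357091977), 0.8237511105203371)
[[38, 136, 335, 284, 28940], [249, 194, 11, 12, 82], [237, 196, 11, 11, 105], [217, 199, 22, 22, 264], [239, 209, 3, 3, 7], [271, 211, 28, 20, 280], [215, 214, 3, 9, 21], [241, 214, 4, 6, 20], [243, 215, 17, 18, 186], [237, 217, 3, 3, 8], [265, 217, 4, 6, 21], [219, 222, 25, 16, 253], [268, 238, 13, 5, 31], [284, 246, 3, 5, 11], [292, 249, 8, 8, 53], [334, 348, 225, 72, 11999], [48, 354, 26, 38, 586], [257, 379, 11, 12, 57], [283, 391, 12, 14, 71], [320, 407, 15, 13, 89]]
```

```bash
python3 -c "
from h import *
print(workorder.sign_off())"
```

```text
the job is handed in; nothing more can be done
None
```

The jig is locked and the job is handed in at about 18 s: the slot faces the bar, the bar is home with its head against the guide (stopped at 12.5 N), and my last check showed the hex key unmoved. My first push at the handle went wrong, reaching about 90 N at the wrist (limit 120 N), so I backed off, moved the handle gently between the fingers instead, and saw nothing else shift.

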